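Clear and crack open the sealed dry box

TASK

A metal sleeve has been left standing on the lid of the sealed dry box. First slide the sleeve fully down over the pin of the two-pin gauge stand that it fits, and let go of it. Then pull the box's lid up by its bar handle until the sticky seal breaks, without letting the lid fly wide open, and finish still gripping the handle, holding the lid steady with its front edge about 25 mm above its closed position; leave the other things on the bench alone.

Things in the scene. Friction and masses are not known exactly. Their poses are not given: they have to be found in the camera images.
- box: Dry box: grey plastic tub fixed to the bench, 200 (own x) by 220 (own y) by 85 mm high, 3 mm gasket, flat aluminium lid 8 mm thick, lid top 96 mm above the bench when shut. Origin: centre of its underside. Own x points from the front (handle and dial, nearer the robot) to the hinge side, z up. Stands left or right of the bench's middle, yaw within 0.3 rad.
- lid (a joint): Opening angle of the lid (rad): 0 shut, grows as the front edge rises, stop at 0.6. 25 mm up at the front edge is 0.123 rad. Sticky seal: breaking it takes about 18 N (15 to 22) upward at the handle, peaking within the first 4 mm; about 10 N is left at 6 mm, and beyond 12 mm only the lid's weight (about 4 N at the handle). If let go the 0.6 kg lid sinks back to within 12 mm of shut.
- lid_hinge (a point): Point on the lid's hinge axis (the box's own y direction), half-way along the rear edge, at the height of the lid's underside (88 mm above the bench).
- lid_handle (a point): Centre of the lid's handle: a dark round steel bar 12 mm thick, 130 mm long, parallel to the hinge axis, on two posts 116 mm apart. Centre 37 mm above the lid's top (133 mm above the bench when shut), 165 mm in front of the hinge axis and 45 mm above it. The bar may turn between flat fingers as the lid swings.
- lid_edge (a point): Middle of the lid's front lower edge, 204 mm from the hinge; 88 mm above the bench when shut.
- sleeve_center (a point): Centre (half-way up) of the loose aluminium sleeve: an upright tube 45 mm high, 30 mm outside diameter, 16 mm bore, about 90 g. It starts standing on the rear half of the lid, at least 80 mm behind the handle bar. Own z is its axis.
- stand: Gauge stand fixed to the bench: a dark steel base plate 150 mm (own x) by 60 mm (own y), 15 mm thick, with two upright steel pins 90 mm apart along own x, both 55 mm high above the plate. Origin at the centre of its underside. Any yaw.
- slim_pin (a point): Foot of the slim pin, 13 mm in diameter with a tapered tip, on the plate's top face (15 mm above the bench); the tip is 55 mm above this point. The sleeve goes over this pin, down to the plate.
- thick_pin (a point): Foot of the thick pin, 20 mm in diameter, same height; the sleeve does not go over it.
- pot: Small white pot with a stiff green plant, 72 mm wide, 98 mm high; a bystander. Origin under its centre.
- tape: Empty clear roll core lying flat, 90 mm across, 20 mm high; a bystander. Origin under its centre.
- parts_box: Closed cardboard parts box 110 by 80 by 40 mm; a bystander. Origin under its centre.
- driver: Screwdriver lying on the bench near the robot; a bystander.
Not all that is in view belongs to the job. Of the things shaped like the part that bears sleeve_center, the aluminium one is meant. There is more than one size of the stand; the one meant has the size given above.

How it is judged:
On the way, in this order (a step that is already met when the one before it is completed fails the run):
1. the sleeve is fully down over the slim pin and let go (horizontal distance between sleeve_center and slim_pin below 0.005 m and z of sleeve_center in the frame of slim_pin below 0.0255 m and contact force between sleeve and the fingers below 0.1 N), for 0.2 s.
2. the lid is broken free of its seal by the gripper's fingers (value of joint lid above 0.065 rad and contact force between lid and the fingers above 1 N), for 0.1 s.
At the end, for the whole second after the job is handed in: The gripper still holds the handle and the lid stands still at 0.075 to 0.185 rad (front edge 15 to 38 mm up); the sleeve is down on the plate over the slim pin (within 3 mm of height, 5 mm sideways), untouched (all of step 1 and value of joint lid between 0.075 and 0.185 rad and velocity of joint lid between -0.05 and 0.05 rad/s and contact force between lid and the fingers above 1 N and distance between the grasp point and lid_handle below 0.045 m and contact force between sleeve and the arm below 0.1 N); the arm keeps its last pose, push and grip.
It fails at once if the lid flies wide open (front edge over 80 mm up) (value of joint lid above 0.4 rad).
It fails at once if the lid is lifted with the sleeve still on it (value of joint lid above 0.03 rad and contact force between sleeve and lid above 0.1 N).
It fails at once if a bystander is moved by more than 30 mm (distance of any of pot, tape, parts_box, driver from where it was at the start of the episode above 0.03 m).
It also fails if it takes over 54 s, if anything falls off the work surface, if the arm or the gripper's body presses on something with over 40 N, if the wrist force passes 120 N, or if a joint passes its speed limit or range.

ROBOT

A 7-joint arm with a two-finger parallel gripper is mounted at the origin on the work surface. World frame = base frame: x ahead of the robot, y to its left, z up, the work surface at z = 0. Lengths are in m, angles in rad, forces in N, time in s.
With the tool pointing down it reaches from about 0.425 to 0.925 m from the base axis. Payload 6.8 kg.
Tool frame: the origin (TCP) lies at the very end of the fingers, on their centre line; the grasp point (between the pads) lies 19 mm behind it; z points along the fingers, x is the direction in which the jaws open and shut, and the axes are right-handed (so a half turn about z gives the same grasp; the last joint's range is limited). The gripper opens to 85 mm and grips with 20 to 120 N. Pads are 22 mm wide; open, the fingers measure 114 mm over their backs; the gripper's body (76 mm by 85 mm) begins 54 mm behind the grasp point. The pads swing forward as they close: fully open they stand 13 mm farther back than shut.
Start: joints at [-1.355, 0.477, 0.022, 1.555, -0.011, 1.109, -0.083], TCP at [0.215, 0.64, 0.231] pointing down, gripper open.
Joint ranges: [-2.96, 2.96], [-0.34, 2.1], [-1.41, 1.46], [0.24, 2.44], [-1.37, 4.51], [0.17, 1.92], [-2.96, 2.96]. Speed limits (rad/s): [2.39, 2.39, 3.14, 3.14, 3.14, 3.14, 3.14].

INTERFACE

Orientations are given as a rotation vector (axis times angle).
In Python, from bench import * gives the robot as it stands.
- The arm moves only by the tool servo_tool, never from a script. Its argument "increments" is one flat list of numbers, 7 for each row, row after row: the shift along the tool's x, y, z in mm, then the turn, a rotation vector about the tool's x, y, z in rad, then the finger opening in mm, from 0 to 85.4. In form: [tx, ty, tz, wx, wy, wz, fingers, tx, ty, tz, wx, wy, wz, fingers, ...]. A call has exactly 8 rows; each row shifts and turns the commanded pose from where the row before left it, along the tool's axes as they then stand; what a row does not reach is not made up. A row lasts 1/8 s, in which the tool goes at most 62.5 mm and 10.7 degrees, less where a joint would pass 70% of its speed; a pose out of reach is approached as far as the arm can. A call is refused whole if a number of a shift passes 62.5 or a number of a turn 0.188, either way. A call with a gripper value outside its range is refused whole. The fingers move at their own pace and stop on an object; "squeeze" is the grip in N (left out, the last holds). Time passes only in rows, so rows that do not move let the fingers close, or fill a call up. It gives the time, the measured TCP pose, the force and the opening at its end, in the units of the state.
- get_obs(): the state, without advancing time (a new reading comes with each control period).
- grab_frame(name): name is "side" or "top"; returns (picture, depth): 480x640x3 uint8, red, green, blue; 480x640 float32, m along the optical axis (not along the pixel's ray), 0 where there is no reading.
- calibration(name): a dict with "fx", "fy", "cx", "cy" (pixels), "eye" and "orientation" of the camera in the world. Camera axes: x right, y up, looking along -z (the intrinsics and any distortion apply to the point x, -y, -z); pixel columns grow to the right and rows downward; lengths in m; the calibration is good to about 2 mm. A picture is of the moment at which its call begins. calibration takes no time and is no camera call.
- hand_in(): hands the job in, once; it reports no verdict.
The state is a dict: "clock": time; "joints": joint angles; "qvel": joint speeds; "tau": joint torques, N m; "tcp_pos": TCP position; "orientation": TCP orientation; "contact_force": force on the tool from outside, world axes, zero at the start; "moment": the same for the moment, N m; "grip_width": finger opening in m.
Only numpy, scipy, OpenCV 4.12 (cv2) and the standard library are available. Lean on these libraries where they do the work, as an engineer would, in place of code of your own. Each camera call takes 0.05 s, during which the arm holds its last target.

## Working session

There is one attempt and no reset: what is moved stays moved. The work goes in short steps, Python scripts to look and compute and a tool call to move; the robot and the scene stay as the last step left them, time stands still between calls to the robot, and variables do not carry over. Pictures are saved under pics/ and viewed, and the job is handed in when it is done.

Besides the shell and the picture viewer there is one more tool, called after "Request:" as name(argument=value, ...) on one line, values as JSON. servo_tool: Moves the arm, as the interface text tells. Its arguments: {"type":"object","properties":{"increments":{"type":"array","items":{"type":"number"}},"squeeze":{"type":"number"}},"required":["increments"]}

```bash
mkdir -p pics; ls; python3 - <<'E'
from bench import *
import cv2,numpy as np
print(get_obs())
for n in ("top","side"):
    im,d=grab_frame(n); np.savez(f"pics/{n}0.npz",im=im,d=d)
    cv2.imwrite(f"pics/{n}0.png",im[:,:,::-1]); print(n,calibration(n))
E
```

```text
pics
{'clock': 0.0, 'joints': array([-1.3551033 ,  0.47781482,  0.02233362,  1.55648437, -0.01147958,
        1.10927749, -0.08308645]), 'qvel': array([ 0.00140679, -0.00035379, -0.0004976 , -0.00115468, -0.00088384,
        0.00095715,  0.00090548]), 'tau': array([ 2.47693833e-04, -5.96447468e+01,  1.60791434e+00, -2.81201237e+01,
        1.24399815e-02,  9.36288794e-03, -1.64868482e-05]), 'tcp_pos': array([0.21458653, 0.63934569, 0.23030183]), 'orientation': array([ 2.54944289e+00,  1.83367668e+00, -2.21609377e-03]), 'contact_force': array([-0.14979431,  1.07560572,  0.80447844]), 'moment': array([0.03965835, 0.01032651, 0.00707846]), 'grip_width': 0.08553063308419852}
top {'fx': 476.2666237303462, 'fy': 476.2666237303462, 'cx': 316.60119040131457, 'cy': 241.13230481484305, 'eye': array([ 0.46918604, -0.03393745,  1.10660601]), 'orientation': array([ 0.06185768, -0.05625203, -1.56254583])}
side {'fx': 580.5121661691857, 'fy': 580.5121661691857, 'cx': 314.45086688726997, 'cy': 236.74470081085926, 'eye': array([0.33608391, 0.74642855, 0.86407208]), 'orientation': array([ 0.12535946, -1.14089725, -2.67999709])}
```

View pics/top0.png

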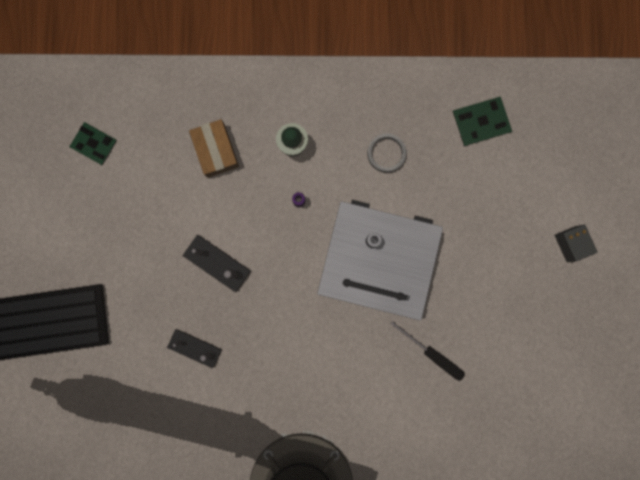

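View pics/side0.png

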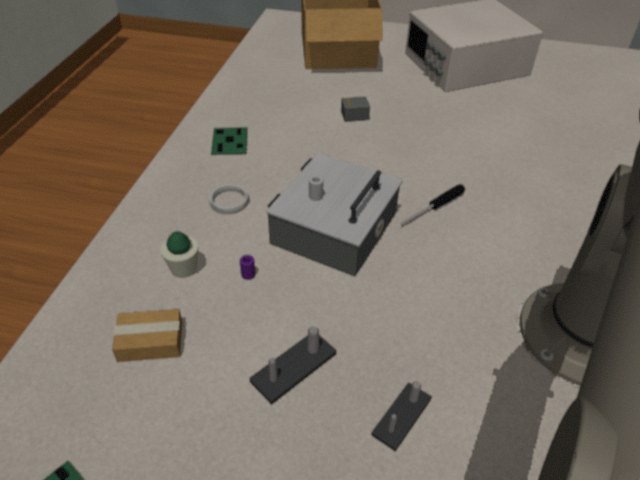

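The candidates are as follows.
- **Sleeves:** the aluminium one on the lid at top (374,240), and a purple one on the bench at (299,200), which is a decoy.
- **Stands:** the larger one at (217,263), with pins at about (194,250) and (228,274), and a smaller one at (195,348), which is a decoy.

I'll measure these next.

```bash
cat > h.py <<'E'
import numpy as np,cv2
from scipy.spatial.transform import Rotation as R
from bench import *
def cloud(n,d):
    c=calibration(n); v,u=np.mgrid[0:480,0:640]
    p=np.stack([(u-c['cx'])/c['fx']*d,-(v-c['cy'])/c['fy']*d,-d],-1)
    P=p@R.from_rotvec(c['orientation']).as_matrix().T+c['eye']; P[d<=0]=np.nan; return P
def ray(n,u,v,z):
    c=calibration(n); r=R.from_rotvec(c['orientation']).as_matrix()@np.array([(u-c['cx'])/c['fx'],-(v-c['cy'])/c['fy'],-1])
    return c['eye']+r*(z-c['eye'][2])/r[2]
def proj(n,p):
    c=calibration(n); q=R.from_rotvec(c['orientation']).as_matrix().T@(np.array(p)-c['eye'])
    return c['cx']+c['fx']*q[0]/-q[2], c['cy']-c['fy']*q[1]/-q[2]
E
python3 - <<'E'
from h import *
for n in("top","side"):
    z=np.load(f"pics/{n}0.npz"); P=cloud(n,z['d']); im=z['im']
    for (u,v) in ([(250,150),(500,200),(150,400),(50,320),(374,240),(217,263),(340,250),(376,290),(195,348),(299,200)] if n=="top" else [(316,185),(273,368),(314,335),(340,220),(290,370),(400,415),(248,265)]):
        print(n,(u,v),np.round(P[v,u],4))
    c=(150,220,110,80) if n=="top" else (240,310,110,100)
    b=lambda x0,y0,w,h:cv2.resize(im[y0:y0+h,x0:x0+w],(400,300),interpolation=cv2.INTER_CUBIC)
    bs=[(175,225,88,66),(310,195,140,105)] if n=="top" else [(245,315,104,78),(265,150,140,105)]
    o=np.hstack([b(*x) for x in bs]); o=np.clip(o.astype(float)*1.7,0,255).astype(np.uint8)
    cv2.imwrite(f"pics/{n}_crop.png",o[:,:,::-1])
E
```

```text
top (250, 150) [0.7666 0.1289 0.0038]
top (500, 200) [ 0.6521 -0.4578  0.0018]
top (150, 400) [0.1875 0.3464 0.0008]
top (50, 320) [0.3676 0.5728 0.0193]
top (374, 240) [ 0.5488 -0.1522  0.095 ]
top (217, 263) [0.4995 0.1978 0.0168]
top (340, 250) [ 0.5269 -0.0799  0.0951]
top (376, 290) [ 0.4439 -0.1512  0.1374]
top (195, 348) [0.3063 0.2449 0.0096]
top (299, 200) [0.6487 0.0123 0.0024]
side (316, 185) [ 0.5424 -0.133   0.1365]
side (273, 368) [0.5217 0.243  0.0521]
side (314, 335) [0.4702 0.1731 0.0668]
side (340, 220) [ 0.4822 -0.0874  0.0962]
side (290, 370) [0.501  0.2169 0.0152]
side (400, 415) [0.3076 0.2505 0.0085]
side (248, 265) [0.6383 0.0255 0.0423]
```

```bash
python3 - <<'E'
from h import *
a=cv2.imread("pics/top_crop.png");b=cv2.imread("pics/side_crop.png");cv2.imwrite("pics/crops.png",np.vstack([a,b]))
E
```

```text
(no output)
```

View pics/crops.png

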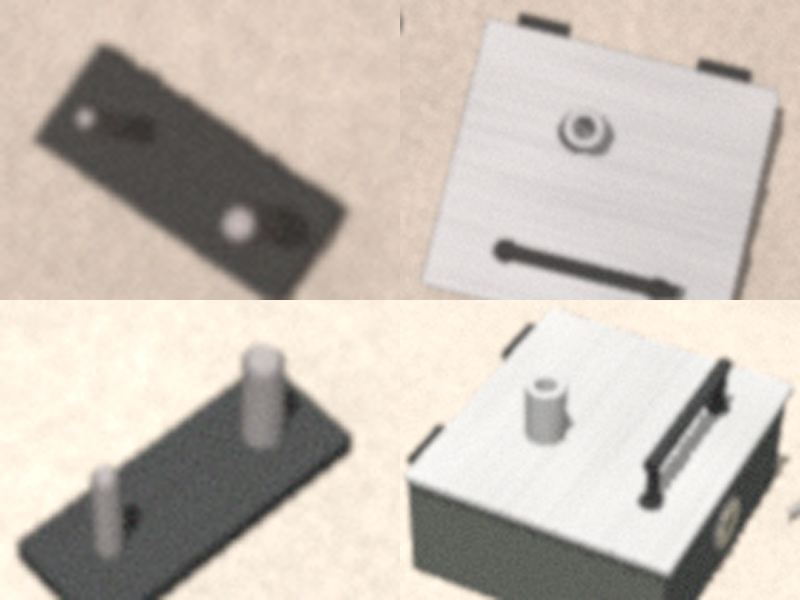

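```bash
python3 - <<'E'
from h import *
from scipy.ndimage import label
z=np.load("pics/top0.npz"); im=z['im']; P=cloud("top",z['d']); g=cv2.cvtColor(im,cv2.COLOR_RGB2GRAY)
# plane bias
for n in("top","side"):
    zz=np.load(f"pics/{n}0.npz"); Q=cloud(n,zz['d']).reshape(-1,3); Q=Q[(np.abs(Q[:,2])<.006)&(Q[:,0]>.25)&(Q[:,0]<.8)&(np.abs(Q[:,1])<.5)]
    A=np.c_[Q[:,:2],np.ones(len(Q))]; print(n,"plane",np.linalg.lstsq(A,Q[:,2],rcond=None)[0].round(4))
# plates
for (n,u,v,zt) in [("top",210,258,.015),("top",194,348,.01),("side",290,372,.015)]:
    zz=np.load(f"pics/{n}0.npz"); gg=cv2.cvtColor(zz['im'],cv2.COLOR_RGB2GRAY)
    m=np.zeros_like(gg); x=70; m[v-x:v+x,u-x:u+x]=1
    bg=np.median(gg[v-x:v+x,u-x:u+x]); th=(bg+gg[v,u])/2
    mm=((gg<th)&(m>0)).astype(np.uint8); mm=cv2.morphologyEx(mm,cv2.MORPH_CLOSE,np.ones((9,9)))
    l,k=label(mm); s=(l==l[v,u]).astype(np.uint8)
    c=cv2.findContours(s,cv2.RETR_EXTERNAL,cv2.CHAIN_APPROX_NONE)[0][0][:,0]
    W=np.array([ray(n,a,b,zt)[:2] for a,b in c],np.float32)
    (cx,cy),(w,h),a=cv2.minAreaRect(W); print(n,"plate",round(cx,4),round(cy,4),round(w,4),round(h,4),round(a,2),"th",th)
# lid
L=(np.abs(P[...,2]-.096)<.006); l,k=label(L); s=(l==l[250,340]).astype(np.uint8); s=cv2.morphologyEx(s,cv2.MORPH_CLOSE,np.ones((15,15)))
c=cv2.findContours(s,cv2.RETR_EXTERNAL,cv2.CHAIN_APPROX_NONE)[0]; c=max(c,key=len)[:,0]
W=np.array([ray("top",a,b,.096)[:2] for a,b in c],np.float32); print("lid",cv2.minAreaRect(W))
bx=cv2.boxPoints(cv2.minAreaRect(W)); print(bx)
# pins by bright centroid
def cen(n,u,v,r,zt,lo=None):
    gg=cv2.cvtColor(np.load(f"pics/{n}0.npz")['im'],cv2.COLOR_RGB2GRAY).astype(float)
    w=gg[v-r:v+r+1,u-r:u+r+1]; b=np.percentile(w,30) if lo is None else lo; ww=np.clip(w-(b+w.max())/2,0,None)
    yy,xx=np.mgrid[-r:r+1,-r:r+1]; uu,vv=u+(ww*xx).sum()/ww.sum(),v+(ww*yy).sum()/ww.sum()
    print(n,round(uu,2),round(vv,2),ray(n,uu,vv,zt).round(4))
cen("top",194,250,4,.070); cen("top",228,274,5,.070)
# handle
H=(P[...,2]>.115)&(P[...,2]<.16)&(g<70); vv,uu=np.nonzero(H&(np.arange(640)[None]>330)&(np.arange(640)[None]<430)&(np.arange(480)[:,None]>265)&(np.arange(480)[:,None]<315))
W=np.array([ray("top",a,b,.136)[:2] for a,b in zip(uu,vv)],np.float32); print("bar",cv2.minAreaRect(W),len(W))
S=(P[...,2]>.12)&(P[...,2]<.16); vv,uu=np.nonzero(S[225:255,360:390]); W=np.array([ray("top",a+360,b+225,.141)[:2] for a,b in zip(uu,vv)]); print("sleeve top depthpts",W.mean(0),(W.max(0)+W.min(0))/2,np.ptp(W,axis=0),len(W))
for n,u,v in(("side",316,185),):
    zz=np.load("pics/side0.npz");Q=cloud("side",zz['d'])[165:215,295:340].reshape(-1,3); Q=Q[(Q[:,2]>.105)&(Q[:,2]<.134)]
    from scipy.optimize import least_squares
    f=least_squares(lambda p:np.hypot(Q[:,0]-p[0],Q[:,1]-p[1])-.015,[.54,-.145],loss='soft_l1',f_scale=.002); print("sleeve side cyl",f.x,len(Q),np.abs(f.fun).mean())
Q=cloud("side",np.load("pics/side0.npz")['d'])
for nm,(y0,y1,x0,x1),r,i in(("slim",(355,385,264,282),.0065,[.52,.243]),("thick",(325,355,304,322),.01,[.47,.17])):
    q=Q[y0:y1,x0:x1].reshape(-1,3); q=q[(q[:,2]>.025)&(q[:,2]<.066)]
    f=least_squares(lambda p:np.hypot(q[:,0]-p[0],q[:,1]-p[1])-r,i,loss='soft_l1',f_scale=.002); print(nm,f.x,len(q))
E
```

```text
top plane [ 0.0012  0.001  -0.0004]
side plane [-0.0003  0.0004 -0.0003]
top plate 0.4995 0.1983 0.1542 0.062 55.99 th 82.5
top plate 0.3063 0.2456 0.1193 0.0492 66.56 th 81.5
side plate 0.4971 0.2045 0.1556 0.0673 57.67 th 98.0
lid ((0.5101923942565918, -0.1656288057565689), (0.22552335262298584, 0.21410508453845978), 76.14414978027344)
[[ 0.3792508  -0.24947232]
 [ 0.58712566 -0.3007462 ]
 [ 0.641134   -0.08178529]
 [ 0.43325913 -0.03051141]]
top 193.16 250.51 [0.5249 0.2392 0.07  ]
top 226.95 273.8 [0.4747 0.1643 0.07  ]
bar ((0.444274365901947, -0.14957195520401), (0.12990428507328033, 0.0117344306781888), 75.940185546875) 318
sleeve top depthpts [ 0.54529149 -0.14577012] [ 0.54516269 -0.14585461] [0.02862029 0.0304853 ] 146
sleeve side cyl [ 0.54674015 -0.14728144] 166 0.0015290957293734142
slim [0.5244171  0.23840085] 118
thick [0.47439435 0.16338755] 161
```

```bash
cat >> h.py <<'E'
def pose():
    o=get_obs(); return o,np.array(o['tcp_pos']),R.from_rotvec(o['orientation'])
def go(t,heading=None,tilt=True):
    o,p,r=pose(); d=r.inv().apply(np.array(t)-p)*1000
    M=r.as_matrix(); hd=np.arctan2(M[1,0],M[0,0])
    print("t",round(o['clock'],2),"tcp",p.round(4),"head",round(np.degrees(hd),2),"z",M[:,2].round(4),"F",np.round(o['contact_force'],1),"w",round(o['grip_width']*1e3,1))
    print("tool shift mm",d.round(1),"rows@62.5:",round(np.abs(d).max()/62.5,1))
    if heading is not None:
        x=np.array([np.cos(heading),np.sin(heading),0]); z=np.array([0,0,-1.]); G=R.from_matrix(np.c_[x,np.cross(z,x),z])
        print("turn",(r.inv()*G).as_rotvec().round(4))
    print("q",o['joints'].round(2))
E
python3 -c "
from h import *
go([.5457,-.1465,.2],np.radians(-14.06))"
```

```text
t 0.1 tcp [0.2146 0.6394 0.2304] head 71.45 z [-4.0e-04 -1.6e-03 -1.0e+00] F [ 0.1 -0.4 -0.2] w 85.3
tool shift mm [-639.7  563.9   31.5] rows@62.5: 10.2
turn [1.3000e-03 1.2000e-03 1.4925e+00]
q [-1.36  0.48  0.02  1.56 -0.01  1.11 -0.08]
```

Request:
servo_tool(increments=[0,0,0,0,0,0.1865,60,0,0,0,0,0,0.1865,60,0,0,0,0,0,0.1865,60,0,0,0,0,0,0.1865,60,0,0,0,0,0,0.1865,60,0,0,0,0,0,0.1865,60,0,0,0,0,0,0.1865,60,0,0,0,0,0,0.1865,60])

```text
clock: 1.1
tcp_pos: [0.2145, 0.6396, 0.2307]
orientation: [3.116, -0.393, -0.0]
contact_force: [0.4, -0.1, -0.2]
grip_width: 0.0602
```

```bash
python3 -c "
from h import *
go([.55,.15,.23],np.radians(-14.06));go([.5457,-.1465,.2],np.radians(-14.06))"
```

```text
t 1.1 tcp [0.2145 0.6396 0.2307] head -14.39 z [-3.e-04 -1.e-03 -1.e+00] F [ 0.4 -0.1 -0.2] w 60.2
tool shift mm [446.6 390.9   1.1] rows@62.5: 7.1
turn [ 0.0011  0.     -0.0057]
q [-1.58  0.49  0.35  1.57 -0.18  1.11 -1.44]
t 1.1 tcp [0.2145 0.6396 0.2307] head -14.39 z [-3.e-04 -1.e-03 -1.e+00] F [ 0.4 -0.1 -0.2] w 60.2
tool shift mm [516.1 679.2  31.4] rows@62.5: 10.9
turn [ 0.0011  0.     -0.0057]
q [-1.58  0.49  0.35  1.57 -0.18  1.11 -1.44]
```

Request:
servo_tool(increments=[44,38,0,0,0,0,60,44,38,0,0,0,0,60,44,38,0,0,0,0,60,44,38,0,0,0,0,60,44,38,0,0,0,0,60,44,38,0,0,0,0,60,44,38,0,0,0,0,60,44,38,0,0,0,0,60])

```text
clock: 2.1
tcp_pos: [0.4831, 0.258, 0.2312]
orientation: [-3.118, 0.383, 0.0]
contact_force: [0.4, 0.5, 0.6]
grip_width: 0.0599
```

```bash
python3 -c "
from h import *
go([.5457,-.1465,.2],np.radians(-14.06))"
```

```text
t 2.1 tcp [0.4831 0.258  0.2312] head -14.02 z [-2.e-04  1.e-04 -1.e+00] F [0.4 0.5 0.6] w 59.9
tool shift mm [158.7 377.3  31.1] rows@62.5: 6.0
turn [-0.0001  0.0003  0.0007]
q [-1.02  0.29  0.51  1.89 -0.17  1.01 -0.68]
```

Request:
servo_tool(increments=[20,47,3,0,0,0,60,20,47,3,0,0,0,60,20,47,3,0,0,0,60,20,47,3,0,0,0,60,20,47,3,0,0,0,60,20,47,3,0,0,0,60,20,47,3,0,0,0,60,19,48,3,0,0,0,60])

```text
clock: 3.1
tcp_pos: [0.5453, -0.146, 0.207]
orientation: [-3.118, 0.383, 0.0]
contact_force: [0.5, -0.1, 0.6]
grip_width: 0.0598
```

```bash
python3 - <<'E'
from h import *
go([.5457,-.1465,.106],np.radians(-14.06))
im,d=grab_frame("side"); np.savez("pics/s1.npz",im=im,d=d)
cv2.imwrite("pics/s1.png",cv2.resize(im[100:300,220:460],(720,600),interpolation=cv2.INTER_CUBIC)[:,:,::-1])
E
```

```text
t 3.1 tcp [ 0.5453 -0.146   0.207 ] head -14.01 z [-3.e-04  2.e-04 -1.e+00] F [ 0.5 -0.1  0.6] w 59.8
tool shift mm [  0.5   0.4 101. ] rows@62.5: 1.6
turn [-0.0002  0.0003  0.0009]
q [-0.36  0.37  0.65  1.88 -0.27  0.98  0.17]
```

View pics/s1.png

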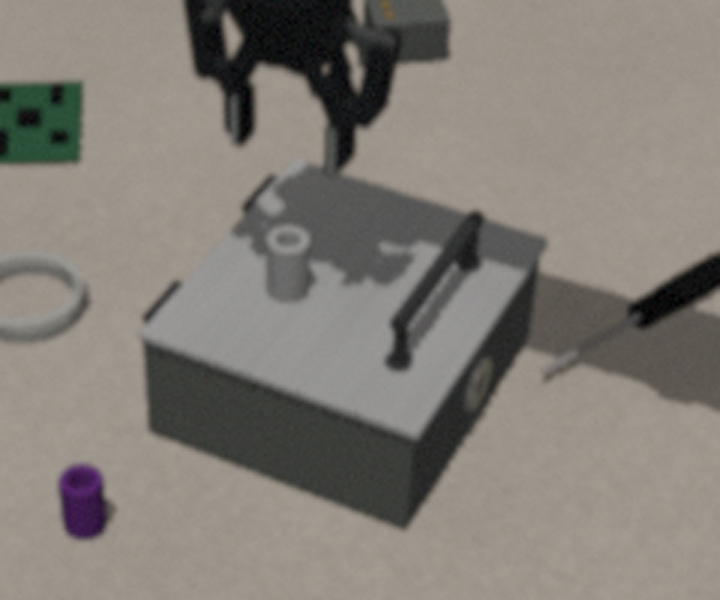

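The picture shows the fingers astride the aluminium sleeve (at about (288,265) in this crop) and clear of the bar. I'll descend to 12 mm above the lid.

Request:
servo_tool(increments=[0.5,0.4,15,0,0,0,60,0,0,17,0,0,0,60,0,0,17,0,0,0,60,0,0,17,0,0,0,60,0,0,17,0,0,0,60,0,0,12,0,0,0,60,0,0,4,0,0,0,60,0,0,0,0,0,0,60], squeeze=30)

```text
clock: 4.15
tcp_pos: [0.5458, -0.1453, 0.1083]
orientation: [3.118, -0.384, 0.0]
contact_force: [-0.4, -0.9, 1.4]
grip_width: 0.06
```

Request:
servo_tool(increments=[0,0,0,0,0,0,24,0,0,0,0,0,0,24,0,0,0,0,0,0,24,0,0,0,0,0,0,24,0,0,0,0,0,0,24,0,0,0,0,0,0,24,0,0,0,0,0,0,24,0,0,0,0,0,0,24], squeeze=30)

```text
clock: 5.15
tcp_pos: [0.5461, -0.1453, 0.1089]
orientation: [-3.118, 0.384, -0.001]
contact_force: [-0.5, 0.3, 5.4]
grip_width: 0.0282
```

```bash
python3 - <<'E'
from h import *
go([.5247,.2388,.23],np.radians(-14.06))
im,d=grab_frame("side"); np.savez("pics/s2.npz",im=im,d=d)
cv2.imwrite("pics/s2.png",cv2.resize(im[120:270,250:430],(720,600),interpolation=cv2.INTER_CUBIC)[:,:,::-1])
E
```

```text
t 5.15 tcp [ 0.5461 -0.1453  0.1089] head -14.04 z [ 9.e-04  2.e-04 -1.e+00] F [-0.5  0.3  5.4] w 28.2
tool shift mm [-113.8 -367.5 -121.1] rows@62.5: 5.9
turn [-0.0004 -0.0009  0.0003]
q [-0.29  0.5   0.57  1.96 -0.38  0.79  0.26]
```

View pics/s2.png

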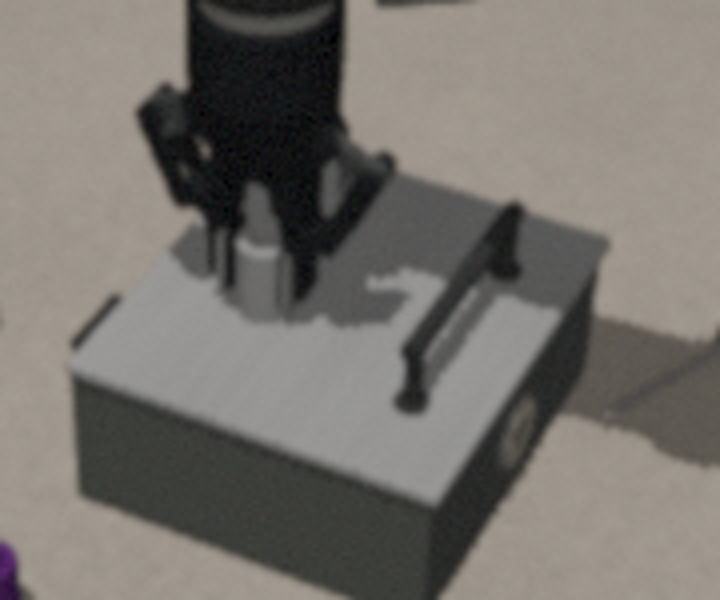

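The sleeve is held, with an opening of 28 mm. I'll lift it and then carry it to the stand.

Request:
servo_tool(increments=[0,0,-5,0,0,0,24,0,0,-20,0,0,0,24,0,0,-20,0,0,0,24,-14,-40,-15,0,0,0,24,-14,-46,0,0,0,0,24,-14,-46,0,0,0,0,24,-14,-46,0,0,0,0,24,-14,-46,0,0,0,0,24])

```text
clock: 6.2
tcp_pos: [0.5317, 0.0907, 0.1684]
orientation: [-3.118, 0.384, 0.0]
contact_force: [0.2, -0.6, -1.1]
grip_width: 0.0283
```

Request:
servo_tool(increments=[-14,-46,0,0,0,0,24,-14,-46,0,0,0,0,24,-12,-40,0,0,0,0,24,-4,-12,0,0,0,0,24,0,0,0,0,0,0,24,0,0,0,0,0,0,24,0,0,0,0,0,0,24,0,0,0,0,0,0,24])

```text
clock: 7.2
tcp_pos: [0.5246, 0.2385, 0.1684]
orientation: [3.118, -0.386, 0.0]
contact_force: [-0.4, 0.6, -2.1]
grip_width: 0.0283
```

```bash
python3 - <<'E'
from h import *
go([.5247,.2388,.10],np.radians(-14.06))
o=[]
for n in("side","top"):
    im,d=grab_frame(n); np.savez(f"pics/{n}3.npz",im=im,d=d)
    u,v=map(int,proj(n,[.5247,.2388,.12])); print(n,u,v)
    x0,y0=max(u-50,0),max(v-60,0)
    o.append(cv2.resize(im[y0:y0+150,x0:x0+100],(400,600),interpolation=cv2.INTER_CUBIC)[:,:,::-1])
cv2.imwrite("pics/p3.png",np.clip(np.hstack(o)*1.4,0,255).astype(np.uint8))
E
```

```text
t 7.2 tcp [0.5246 0.2385 0.1684] head -14.13 z [ 1.e-04 -0.e+00 -1.e+00] F [-0.4  0.6 -2.1] w 28.3
tool shift mm [ 0.  -0.3 68.4] rows@62.5: 1.1
turn [-0.     -0.0001 -0.0012]
q [-0.97  0.43  0.56  1.89 -0.28  0.91 -0.52]
side 270 340
top 187 249
```

View pics/p3.png

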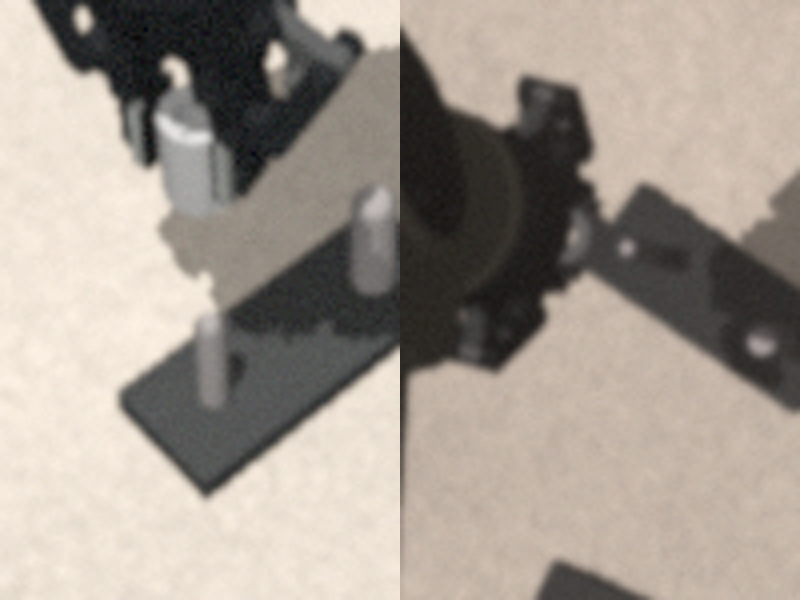

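```bash
cat > fit.py <<'E'
from h import *
from scipy.optimize import least_squares
def cyl(n,f,c0,r,zlo,zhi,rad=None,gmin=0,show=False):
    zz=np.load(f); Q=cloud(n,zz['d']); g=cv2.cvtColor(zz['im'],cv2.COLOR_RGB2GRAY)
    m=(np.hypot(Q[...,0]-c0[0],Q[...,1]-c0[1])<(rad or r+.006))&(Q[...,2]>zlo)&(Q[...,2]<zhi)&(g>gmin)
    q=Q[m]; s=least_squares(lambda p:np.hypot(q[:,0]-p[0],q[:,1]-p[1])-r,c0,loss='soft_l1',f_scale=.0015)
    return s.x.round(4),len(q),np.abs(s.fun).mean().round(4)
E
python3 - <<'E'
from fit import *
f="pics/side3.npz"
for gm in(60,90,110):print("sleeve",gm,cyl("side",f,[.5246,.2385],.015,.162,.195,gmin=gm,rad=.02))
print("slim",cyl("side",f,[.5247,.2388],.0065,.025,.062,gmin=60))
print("slim0",cyl("side","pics/side0.npz",[.5247,.2388],.0065,.025,.062,gmin=60))
print("thick",cyl("side",f,[.4745,.164],.01,.025,.062,gmin=60))
# lateral: horizontal profile edges of sleeve & pin in the side image
g=cv2.cvtColor(np.load(f)['im'],cv2.COLOR_RGB2GRAY)
for zz in(.165,.175,.18): print(zz,proj("side",[.5246,.2385,zz]))
for v in (318,322,326,330): print(v,g[v,252:285])
for zz in(.03,.05,.07): print(zz,proj("side",[.5247,.2388,zz]))
for v in (362,368,374): print(v,g[v,262:286])
E
```

```text
sleeve 60 (array([0.5226, 0.2369]), 247, np.float64(0.0021))
sleeve 90 (array([0.5229, 0.2365]), 202, np.float64(0.0016))
sleeve 110 (array([0.5241, 0.2361]), 139, np.float64(0.0007))
slim (array([0.5244, 0.2384]), 99, np.float64(0.0006))
slim0 (array([0.5243, 0.2385]), 87, np.float64(0.0007))
thick (array([0.4744, 0.1634]), 139, np.float64(0.0007))
0.165 (np.float64(269.0379805054256), np.float64(322.78711676958983))
0.175 (np.float64(268.7388891948989), np.float64(318.6474157973379))
0.18 (np.float64(268.58753733314205), np.float64(316.5525657391288))
318 [147 121  97  76  45  24  27  62  91 107 111 116 118 119 121 119 120 117
 117 106  87  78  93  92  82  62  38  21  22  20  17   4  23]
322 [162 158 155 143 129 127 143 143 125 110 111 116 120 118 121 117 120 120
 115 110  95  79  92  94  89  70  46  32  27  18  23  15  26]
326 [166 164 166 165 166 167 168 161 142 116 110 114 117 118 117 118 117 120
 117 114 101  87  92  99  92  74  52  36  24  32  49  69  92]
330 [171 170 169 169 167 168 168 167 163 153 135 119 117 117 118 117 117 116
 115 112 109  99  98  95  96  91  86  91  95  98 103 102 103]
0.03 (np.float64(272.5451952765871), np.float64(372.9894405157644))
0.05 (np.float64(272.05254246398084), np.float64(366.1948619511028))
0.07 (np.float64(271.54531037766094), np.float64(359.1992086779884))
362 [170 169 170 171 169 159 133 109 114 123 125 119 103  86  70  60  51  54
  49  41  41  36  35  38]
368 [104  86  70  65  59  62  68  84  94  97  99  97  89  80  67  54  47  49
  51  58  63  58  60  62]
374 [59 61 60 63 62 62 64 79 89 97 96 95 90 84 65 50 39 41 49 61 63 61 64 61]
```

Request:
servo_tool(increments=[0,-1.8,0,0,0,0,24,0,0,16,0,0,0,24,0,0,20,0,0,0,24,0,0,20,0,0,0,24,0,0,16,0,0,0,24,0,0,8,0,0,0,24,0,0,0,0,0,0,24,0,0,0,0,0,0,24])

```text
clock: 8.3
tcp_pos: [0.5253, 0.2414, 0.0888]
orientation: [-3.117, 0.384, -0.001]
contact_force: [0.0, -0.2, -0.8]
grip_width: 0.0281
```

```bash
python3 - <<'E'
from fit import *
go([.5249,.2403,.027],np.radians(-14.06))
im,d=grab_frame("side"); np.savez("pics/side4.npz",im=im,d=d)
cv2.imwrite("pics/s4.png",np.clip(cv2.resize(im[310:400,220:320],(667,600),interpolation=cv2.INTER_CUBIC)[:,:,::-1]*1.3,0,255).astype(np.uint8))
f="pics/side4.npz"
for gm in(90,110):print("sleeve",gm,cyl("side",f,[.5246,.2395],.015,.082,.115,gmin=gm,rad=.02))
print("slim",cyl("side",f,[.5247,.2388],.0065,.025,.062,gmin=60))
E
```

```text
t 8.3 tcp [0.5253 0.2414 0.0888] head -14.04 z [ 9.e-04  6.e-04 -1.e+00] F [ 0.  -0.2 -0.8] w 28.1
tool shift mm [-0.2  1.2 61.8] rows@62.5: 1.0
turn [-0.0008 -0.0008  0.0003]
q [-0.91  0.54  0.5   1.94 -0.37  0.75 -0.45]
sleeve 90 (array([0.5234, 0.2392]), 163, np.float64(0.0014))
sleeve 110 (array([0.5237, 0.239 ]), 115, np.float64(0.001))
slim (array([0.5244, 0.2383]), 93, np.float64(0.0006))
```

View pics/s4.png

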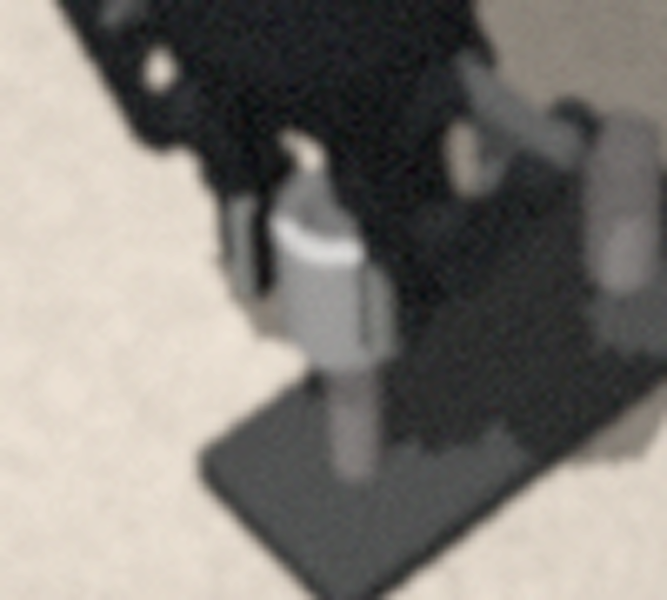

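```bash
python3 - <<'E'
from fit import *
z=np.load("pics/side4.npz"); g=cv2.cvtColor(z['im'],cv2.COLOR_RGB2GRAY).astype(float)
c=calibration("side"); e=c['eye']
def sil(c0,r,zz):
    d=np.array(c0)-e[:2]; D=np.hypot(*d); a=np.arctan2(d[1],d[0]); b=np.arcsin(r/D)
    out=[]
    for s in(1,-1):
        L=np.sqrt(D*D-r*r); p=e[:2]+L*np.array([np.cos(a+s*b),np.sin(a+s*b)]); out.append(tuple(np.round(proj("side",[p[0],p[1],zz]),2)))
    return out
for zz in(.085,.095,.105,.11): print("sleeve@.5246,.2388",zz,sil([.5246,.2388],.015,zz))
for zz in(.03,.04,.05): print("pin@.5246,.2388",zz,sil([.5246,.2388],.0065,zz))
for v in range(346,366,2): print(v,g[v,256:284].astype(int))
for v in range(366,382,2): print(v,g[v,264:284].astype(int))
E
```

```text
sleeve@.5246,.2388 0.085 [(np.float64(261.83), np.float64(354.89)), (np.float64(280.6), np.float64(353.2))]
sleeve@.5246,.2388 0.095 [(np.float64(261.49), np.float64(351.23)), (np.float64(280.41), np.float64(349.55))]
sleeve@.5246,.2388 0.105 [(np.float64(261.15), np.float64(347.52)), (np.float64(280.21), np.float64(345.83))]
sleeve@.5246,.2388 0.11 [(np.float64(260.98), np.float64(345.65)), (np.float64(280.11), np.float64(343.95))]
pin@.5246,.2388 0.03 [(np.float64(268.7), np.float64(373.4)), (np.float64(276.51), np.float64(372.68))]
pin@.5246,.2388 0.04 [(np.float64(268.42), np.float64(370.03)), (np.float64(276.29), np.float64(369.31))]
pin@.5246,.2388 0.05 [(np.float64(268.15), np.float64(366.61)), (np.float64(276.08), np.float64(365.88))]
346 [ 90  65  28  21  49  95 130 151 158 162 158 153 147 143 144 146 139 113
  70  32  22  20  19  24  23  20  24  27]
348 [ 91  69  38  21  38  72 102 118 136 149 157 163 163 164 164 163 160 141
  97  46  30  29  27  33  20  14  27  29]
350 [ 96  76  48  18  35  68  95 108 114 121 123 126 130 129 127 125 119 101
  79  79  67  50  35  26  26  22
[... 691 characters left out ...]
 97  91  77  61  43  34  31  35]
364 [170 171 172 171 171 171 170 169 161 141 112 104 112 113 112 112 109 106
 103  92  76  60  48  37  37  35  38  38]
366 [132  97  59  49  63  76  85  85  87  83  77  75  58  46  32  37  35  35
  33  34]
368 [71 53 40 39 51 67 75 77 80 80 79 71 62 49 30 36 39 36 35 37]
370 [61 58 53 59 65 73 82 84 82 84 83 77 62 51 39 31 30 37 36 34]
372 [63 60 64 62 67 77 91 96 95 93 89 84 69 47 36 32 37 31 32 34]
374 [62 59 64 61 66 79 91 94 99 95 90 84 67 51 38 37 36 33 38 34]
376 [63 63 63 62 66 76 92 95 97 94 90 83 68 52 42 43 48 50 54 40]
378 [64 61 62 64 68 74 87 98 95 95 92 84 71 58 58 59 63 64 60 55]
380 [65 62 64 64 61 68 79 89 94 96 89 83 69 63 62 66 64 63 63 64]
```

Request:
servo_tool(increments=[-0.3,0.8,0,0,0,0,24,0,0,3,0,0,0,24,0,0,3,0,0,0,24,0,0,3,0,0,0,24,0,0,3,0,0,0,24,0,0,3,0,0,0,24,0,0,0,0,0,0,24,0,0,0,0,0,0,24])

```text
clock: 9.35
tcp_pos: [0.5244, 0.2405, 0.0733]
orientation: [-3.118, 0.384, -0.0]
contact_force: [-0.3, -0.5, -0.9]
grip_width: 0.0287
```

```bash
python3 - <<'E'
from fit import *
go([.5249,.2403,.027],np.radians(-14.06))
E
```

```text
t 9.35 tcp [0.5244 0.2405 0.0733] head -14.04 z [ 1.e-04  0.e+00 -1.e+00] F [-0.3 -0.5 -0.9] w 28.7
tool shift mm [ 0.5  0.1 46.3] rows@62.5: 0.7
turn [-0.0001 -0.0001  0.0003]
q [-0.9   0.56  0.48  1.94 -0.38  0.73 -0.44]
```

Request:
servo_tool(increments=[0,0,4,0,0,0,24,0,0,4,0,0,0,24,0,0,4,0,0,0,24,0,0,4,0,0,0,24,0,0,4,0,0,0,24,0,0,0,0,0,0,24,0,0,0,0,0,0,24,0,0,0,0,0,0,24])

```text
clock: 10.35
tcp_pos: [0.5244, 0.2406, 0.0534]
orientation: [-3.118, 0.384, -0.0]
contact_force: [-0.7, 0.6, -1.4]
grip_width: 0.0284
```

```bash
python3 - <<'E'
from fit import *
go([.5249,.2403,.027],np.radians(-14.06))
im,d=grab_frame("side"); np.savez("pics/side5.npz",im=im,d=d)
cv2.imwrite("pics/s5.png",np.clip(cv2.resize(im[310:400,220:320],(667,600),interpolation=cv2.INTER_CUBIC)[:,:,::-1]*1.3,0,255).astype(np.uint8))
E
```

```text
t 10.35 tcp [0.5244 0.2406 0.0534] head -14.04 z [ 3.e-04  2.e-04 -1.e+00] F [-0.7  0.6 -1.4] w 28.4
tool shift mm [ 0.5  0.1 26.4] rows@62.5: 0.4
turn [-0.0002 -0.0002  0.0003]
q [-0.89  0.59  0.46  1.95 -0.4   0.69 -0.42]
```

View pics/s5.png

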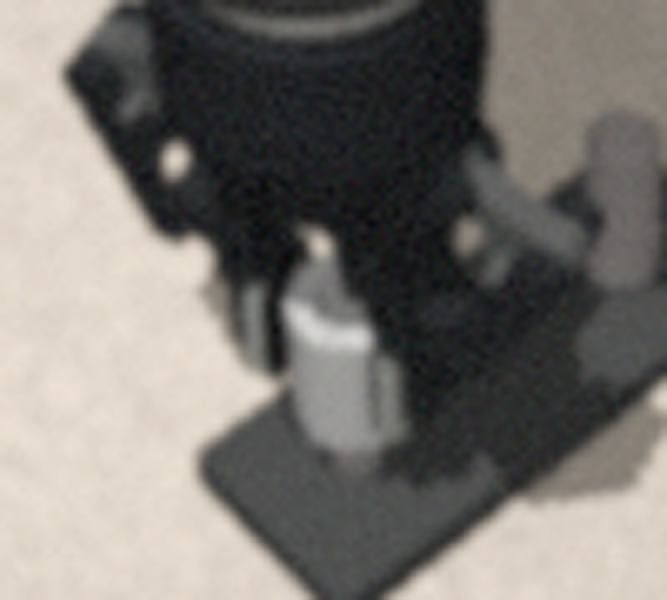

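The sleeve is threaded on, with the pin foot visible just below it at (355,465) and no side force. I'll continue down.

Request:
servo_tool(increments=[0,0,5,0,0,0,24,0,0,6,0,0,0,24,0,0,6,0,0,0,24,0,0,4,0,0,0,24,0,0,2,0,0,0,24,0,0,2,0,0,0,24,0,0,1,0,0,0,24,0,0,0,0,0,0,24])

```text
clock: 11.4
tcp_pos: [0.5244, 0.2405, 0.028]
orientation: [-3.118, 0.384, 0.0]
contact_force: [-1.7, -0.1, 4.7]
grip_width: 0.028
```

The upward force of 4.7 N at z = 28 mm shows the sleeve is seated on the plate. I'll release it.

Request:
servo_tool(increments=[0,0,0,0,0,0,60,0,0,0,0,0,0,60,0,0,0,0,0,0,60,0,0,0,0,0,0,60,0,0,-10,0,0,0,60,0,0,-30,0,0,0,60,0,0,-50,0,0,0,60,0,0,-50,0,0,0,60])

```text
clock: 12.4
tcp_pos: [0.5242, 0.2403, 0.1692]
orientation: [3.118, -0.384, -0.0]
contact_force: [0.6, 0.8, -0.7]
grip_width: 0.0598
```

Request:
servo_tool(increments=[0,10,-40,0,0,0,60,0,45,0,0,0,0,60,0,45,0,0,0,0,60,0,45,0,0,0,0,60,0,45,0,0,0,0,60,0,45,0,0,0,0,60,0,45,0,0,0,0,60,0,0,0,0,0,0,60])

```text
clock: 13.4
tcp_pos: [0.4553, -0.0346, 0.2079]
orientation: [-3.116, 0.394, -0.0]
contact_force: [0.4, 1.4, -0.1]
grip_width: 0.0601
```

```bash
python3 - <<'E'
from fit import *
go([.4443,-.1495,.25],np.radians(-14.06))
o=[]
for n in("side","top"):
    im,d=grab_frame(n); np.savez(f"pics/{n}6.npz",im=im,d=d)
    u,v=map(int,proj(n,[.52,.225,.05]))
    o.append(cv2.resize(im[v-45:v+45,u-30:u+30],(400,600),interpolation=cv2.INTER_CUBIC)[:,:,::-1])
cv2.imwrite("pics/p6.png",np.clip(np.hstack(o)*1.4,0,255).astype(np.uint8))
print("sleeve",cyl("side","pics/side6.npz",[.5246,.2388],.015,.02,.056,gmin=90,rad=.02))
P=cloud("side",np.load("pics/side6.npz")['d']); m=(np.hypot(P[...,0]-.5246,P[...,1]-.2388)<.016); print("z pct",np.nanpercentile(P[m][:,2],[5,50,80,90,95,99]).round(4))
P=cloud("top",np.load("pics/top6.npz")['d']); m=(np.hypot(P[...,0]-.5246,P[...,1]-.2388)<.014); print("z top",np.nanpercentile(P[m][:,2],[5,50,80,90,95,99]).round(4))
# handle again
g=cv2.cvtColor(np.load("pics/top6.npz")['im'],cv2.COLOR_RGB2GRAY)
E
```

```text
t 13.4 tcp [ 0.4553 -0.0346  0.2079] head -14.42 z [ 4.e-04  7.e-04 -1.e+00] F [ 0.4  1.4 -0.1] w 60.1
tool shift mm [ 18.  114.  -42.2] rows@62.5: 1.8
turn [-0.0008 -0.0002 -0.0063]
q [-0.72  0.16  0.74  2.12 -0.14  0.91 -0.15]
sleeve (array([0.5242, 0.2381]), 173, np.float64(0.0011))
z pct [0.0149 0.0524 0.06   0.0625 0.0673 0.0692]
z top [0.04   0.0605 0.0641 0.0696 0.0711 0.0725]
```

View pics/p6.png

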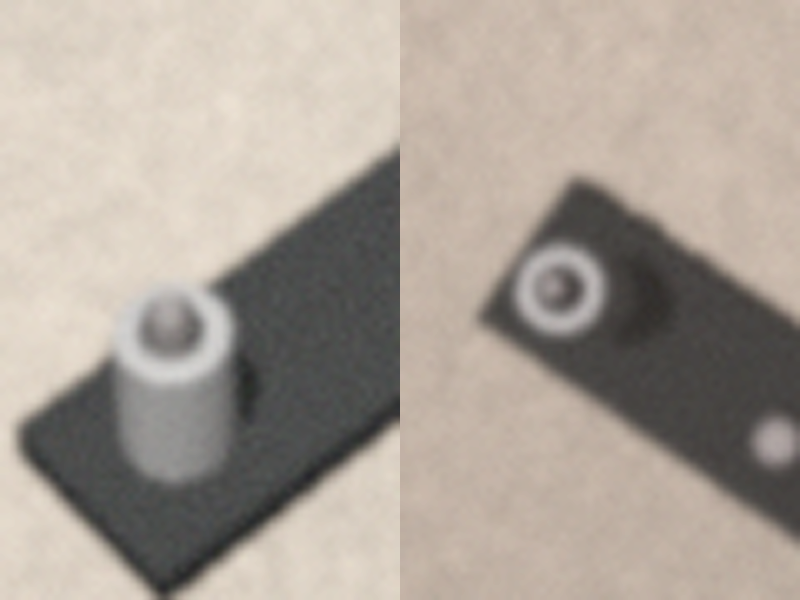

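The sleeve's top is at 60 mm (15 + 45) and it is concentric with the slim pin, so it is seated and free. Next is the handle.

Request:
servo_tool(increments=[0,10,0,0,0,-0.006,50,6,30,0,0,0,0,50,6,34,10,0,0,0,50,6,30,15,0,0,0,50,0,10,15,0,0,0,50,0,0,8,0,0,0,50,0,0,0,0,0,0,50,0,0,0,0,0,0,50])

```text
clock: 14.5
tcp_pos: [0.4474, -0.1454, 0.1597]
orientation: [-3.119, 0.372, -0.001]
contact_force: [-0.2, 0.5, 0.4]
grip_width: 0.05
```

```bash
python3 - <<'E'
from fit import *
go([.4443,-.1495,.114],np.radians(-14.06))
im,d=grab_frame("side"); np.savez("pics/side7.npz",im=im,d=d)
cv2.imwrite("pics/s7.png",np.clip(cv2.resize(im[120:270,270:450],(720,600),interpolation=cv2.INTER_CUBIC)[:,:,::-1]*1.4,0,255).astype(np.uint8))
P=cloud("side",np.load("pics/side0.npz")['d']); q=P[(P[...,2]>.125)&(P[...,2]<.145)&(P[...,0]<.5)&(P[...,0]>.4)&(P[...,1]<-.07)&(P[...,1]>-.23)]
print(len(q)); C=q-[.4443,-.1495,.133]; print("off in box x,y,z",np.median(C[:,:2]@[.970,-.243]),np.mean(C[:,:2]@[.243,.970]),np.median(C[:,2]))
E
```

```text
t 14.5 tcp [ 0.4474 -0.1454  0.1597] head -13.6 z [ 6.e-04  1.e-04 -1.e+00] F [-0.2  0.5  0.4] w 50.0
tool shift mm [-2.1  4.7 45.7] rows@62.5: 0.7
turn [-0.0003 -0.0006  0.008 ]
q [-0.45  0.29  0.76  2.14 -0.27  0.81  0.23]
289
off in box x,y,z -0.0018418918096959052 0.005901253345329513 0.0036854515469251226
```

View pics/s7.png

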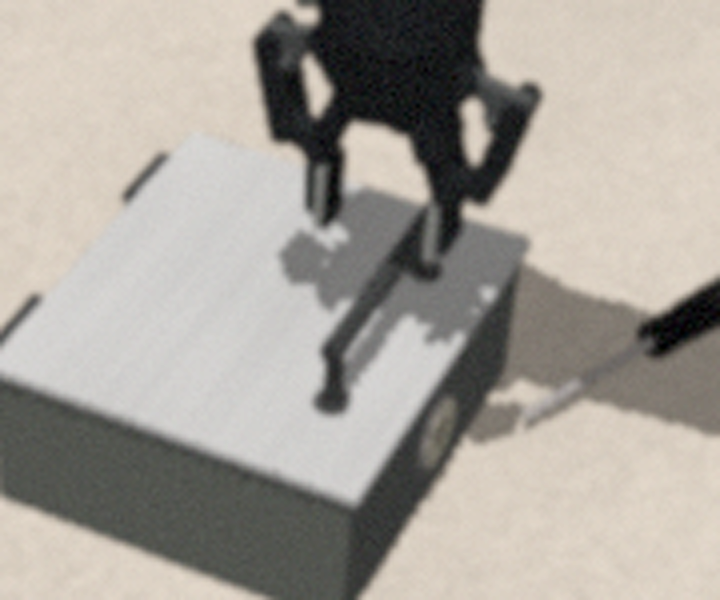

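The fingers straddle the bar (bar midpoint at about (385,300) in the crop). I'll correct by the measured offset, descend, then close.

Request:
servo_tool(increments=[-2.1,4.7,0,0,0,0.008,50,0,0,10,0,0,0,50,0,0,12,0,0,0,50,0,0,12,0,0,0,50,0,0,8,0,0,0,50,0,0,3,0,0,0,50,0,0,0,0,0,0,40,0,0,0,0,0,0,30], squeeze=80)

```text
clock: 15.55
tcp_pos: [0.4439, -0.1503, 0.1146]
orientation: [-3.118, 0.387, -0.001]
contact_force: [-0.4, -0.3, -0.2]
grip_width: 0.0299
```

Request:
servo_tool(increments=[0,0,0,0,0,0,20,0,0,0,0,0,0,8,0,0,0,0,0,0,5,0,0,0,0,0,0,5,0,0,0,0,0,0,5,0,0,0,0,0,0,5,0,0,0,0,0,0,5,0,0,0,0,0,0,5], squeeze=80)

```text
clock: 16.55
tcp_pos: [0.4441, -0.1502, 0.1147]
orientation: [-3.117, 0.387, -0.001]
contact_force: [-0.5, 0.6, 4.8]
grip_width: 0.0095
```

```bash
python3 - <<'E'
from fit import *
go([.4443,-.1495,.114],np.radians(-14.06))
im,d=grab_frame("side"); np.savez("pics/side8.npz",im=im,d=d)
cv2.imwrite("pics/s8.png",np.clip(cv2.resize(im[120:270,270:450],(720,600),interpolation=cv2.INTER_CUBIC)[:,:,::-1]*1.4,0,255).astype(np.uint8))
E
```

```text
t 16.55 tcp [ 0.4441 -0.1502  0.1147] head -14.14 z [ 9.e-04  1.e-04 -1.e+00] F [-0.5  0.6  4.8] w 9.5
tool shift mm [-0.  -0.8  0.7] rows@62.5: 0.0
turn [-0.0004 -0.0008 -0.0014]
q [-0.38  0.37  0.7   2.18 -0.36  0.71  0.32]
```

View pics/s8.png

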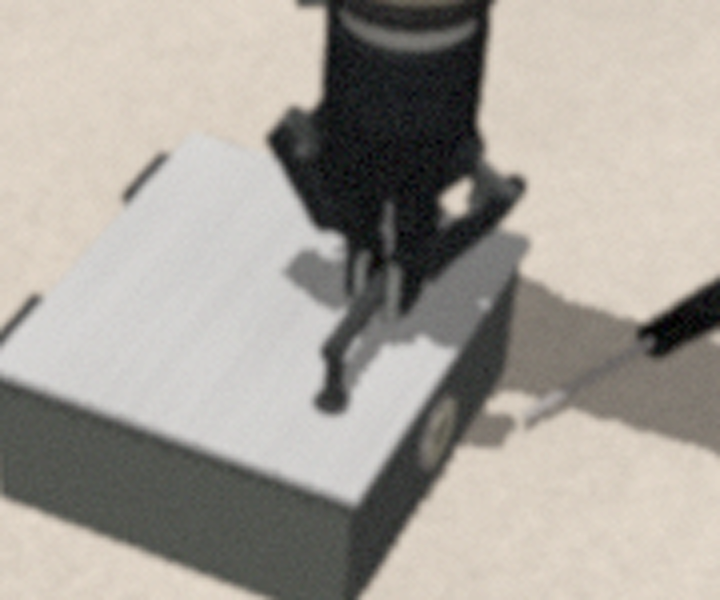

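The bar is gripped between the pads, with an opening of 9.5 mm. I'll pull gently along the lid's arc.

Request:
servo_tool(increments=[0.2,0,-0.7,0,0,0,5,0.2,0,-0.7,0,0,0,5,0.2,0,-0.7,0,0,0,5,0.2,0,-0.7,0,0,0,5,0.2,0,-0.7,0,0,0,5,0.2,0,-0.7,0,0,0,5,0.2,0,-0.7,0,0,0,5,0,0,0,0,0,0,5])

```text
clock: 17.6
tcp_pos: [0.4448, -0.1504, 0.118]
orientation: [3.116, -0.386, -0.001]
contact_force: [5.8, -3.6, -20.3]
grip_width: 0.0093
```

Request:
servo_tool(increments=[0.4,0,-0.7,0,0,0,5,0.4,0,-0.7,0,0,0,5,0.4,0,-0.7,0,0,0,5,0.4,0,-0.7,0,0,0,5,0.3,0,-0.7,0,0,0,5,0.3,0,-0.7,0,0,0,5,0.3,0,-0.7,0,0,0,5,0,0,0,0,0,0,5])

```text
clock: 18.6
tcp_pos: [0.4467, -0.1509, 0.1241]
orientation: [-3.117, 0.387, 0.002]
contact_force: [-1.6, 0.8, -4.5]
grip_width: 0.0092
```

The seal gave way (20 N down to 4.5 N). I'll raise another 10.5 mm or so along the arc.

Request:
servo_tool(increments=[0.5,0,-1.3,0,0,0,5,0.5,0,-1.3,0,0,0,5,0.5,0,-1.3,0,0,0,5,0.5,0,-1.3,0,0,0,5,0.5,0,-1.3,0,0,0,5,0.5,0,-1.3,0,0,0,5,0.6,0,-1.3,0,0,0,5,0.5,0,-1.2,0,0,0,5])

```text
clock: 19.6
tcp_pos: [0.4502, -0.1518, 0.134]
orientation: [-3.117, 0.387, 0.004]
contact_force: [-3.6, 1.8, -6.4]
grip_width: 0.0092
```

Request:
servo_tool(increments=[0,0,0,0,0,0,5,0,0,0,0,0,0,5,0,0,0,0,0,0,5,0,0,0,0,0,0,5,0,0,0,0,0,0,5,0,0,0,0,0,0,5,0,0,0,0,0,0,5,0,0,0,0,0,0,5])

```text
clock: 20.6
tcp_pos: [0.4503, -0.1518, 0.1343]
orientation: [-3.117, 0.387, 0.003]
contact_force: [-8.3, 3.2, -1.2]
grip_width: 0.0092
```

```bash
python3 - <<'E'
from fit import *
go([.4443+.0068*.97,-.1495-.0068*.243,.1346],np.radians(-14.06))
a,b=[],0
for n in("side","top"):
    im,d=grab_frame(n); np.savez(f"pics/{n}9.npz",im=im,d=d); cv2.imwrite(f"pics/{n}9.png",im[:,:,::-1])
im=np.load("pics/side9.npz")['im']
cv2.imwrite("pics/s9.png",np.clip(cv2.resize(im[120:420,240:440],(400,600),interpolation=cv2.INTER_CUBIC)[:,:,::-1]*1.4,0,255).astype(np.uint8))
yaw=-.2454; X=np.array([np.cos(yaw),np.sin(yaw)]);Y=np.array([-X[1],X[0]]); H=np.array([.4443,-.1495])+.165*X
for f in("pics/side0.npz","pics/side9.npz"):
    P=cloud("side",np.load(f)['d']); rx=(P[...,:2]-H)@X; ry=(P[...,:2]-H)@Y
    m=(rx>-.195)&(rx<-.02)&(ry>.075)&(ry<.105)&(P[...,2]>.085)&(P[...,2]<.16)
    A=np.c_[rx[m],np.ones(m.sum())]; print(f,m.sum(),"lid slope",np.linalg.lstsq(A,P[m][:,2],rcond=None)[0])
print("sleeve",cyl("side","pics/side9.npz",[.5246,.2388],.015,.02,.056,gmin=90,rad=.02))
P=cloud("side",np.load("pics/side9.npz")['d']); m=(np.hypot(P[...,0]-.5246,P[...,1]-.2388)<.016); print("z pct",np.nanpercentile(P[m][:,2],[50,80,90]).round(4))
E
```

```text
t 20.6 tcp [ 0.4503 -0.1518  0.1343] head -14.17 z [-0.0021  0.0013 -1.    ] F [-8.3  3.2 -1.2] w 9.2
tool shift mm [ 0.4 -0.8 -0.3] rows@62.5: 0.0
turn [-0.0008  0.0023 -0.0019]
q [-0.4   0.34  0.72  2.15 -0.33  0.76  0.29]
pics/side0.npz 918 lid slope [-0.0006076   0.09546277]
pics/side9.npz 948 lid slope [-0.08563021  0.09693189]
sleeve (array([0.5242, 0.2382]), 174, np.float64(0.0012))
z pct [0.0535 0.0601 0.0622]
```

View pics/s9.png

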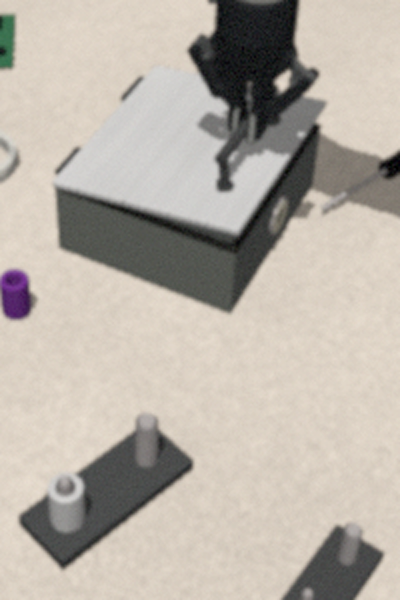

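View pics/top9.png

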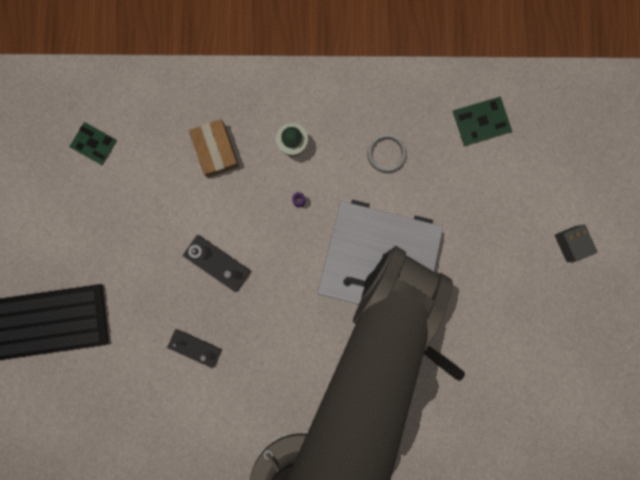

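```bash
python3 - <<'E'
from fit import *
yaw=-.2454; X=np.array([np.cos(yaw),np.sin(yaw)]);Y=np.array([-X[1],X[0]]); H=np.array([.4443,-.1495])+.165*X
for n,f in(("side","pics/side0.npz"),("side","pics/side9.npz"),("top","pics/top0.npz"),("top","pics/top9.npz")):
    P=cloud(n,np.load(f)['d']); rx=(P[...,:2]-H)@X; ry=(P[...,:2]-H)@Y
    print(f)
    for a in np.arange(-.2,-.0,.02):
        m=(rx>a)&(rx<a+.02)&(ry>.075)&(ry<.095)&(P[...,2]>.08)&(P[...,2]<.18)
        print(round(a+.01,3),m.sum(),np.nanmedian(P[m][:,2]).round(4) if m.sum() else None,end=' | ')
    print()
E
```

```text
pics/side0.npz
-0.19 72 0.0958 | -0.17 74 0.0957 | -0.15 75 0.0958 | -0.13 72 0.0953 | -0.11 64 0.0953 | -0.09 68 0.0957 | -0.07 68 0.0955 | -0.05 61 0.0955 | -0.03 63 0.0955 | -0.01 60 0.0959 | 
pics/side9.npz
-0.19 104 0.1167 | -0.17 70 0.1153 | -0.15 67 0.1129 | -0.13 63 0.1106 | -0.11 67 0.1088 | -0.09 65 0.1056 | -0.07 66 0.1037 | -0.05 58 0.1016 | -0.03 64 0.0991 | -0.01 59 0.0964 | 
pics/top0.npz
-0.19 88 0.0959 | -0.17 89 0.0964 | -0.15 90 0.0963 | -0.13 87 0.0962 | -0.11 89 0.0961 | -0.09 90 0.0967 | -0.07 87 0.0966 | -0.05 87 0.0959 | -0.03 86 0.0963 | -0.01 87 0.0962 | 
pics/top9.npz
-0.19 92 0.1185 | -0.17 95 0.1163 | -0.15 90 0.1139 | -0.13 91 0.1113 | -0.11 90 0.1088 | -0.09 88 0.1067 | -0.07 89 0.1044 | -0.05 87 0.1024 | -0.03 87 0.0997 | -0.01 85 0.0969 |
```

Slope over the lid is about 0.113 rad (side) and 0.12 rad (top), so the lid is near target. An x-force of −8 N shows some side strain, so I'll ease it slightly and check that it holds steady.

Request:
servo_tool(increments=[-0.5,0,0,0,0,0,5,0,0,0,0,0,0,5,0,0,0,0,0,0,5,0,0,0,0,0,0,5,0,0,0,0,0,0,5,0,0,0,0,0,0,5,0,0,0,0,0,0,5,0,0,0,0,0,0,5])

```text
clock: 21.7
tcp_pos: [0.4503, -0.1518, 0.1345]
orientation: [-3.117, 0.387, 0.002]
contact_force: [-7.2, 3.2, -0.9]
grip_width: 0.0092
```

Request:
servo_tool(increments=[0,0,0,0,0,0,5,0,0,0,0,0,0,5,0,0,0,0,0,0,5,0,0,0,0,0,0,5,0,0,0,0,0,0,5,0,0,0,0,0,0,5,0,0,0,0,0,0,5,0,0,0,0,0,0,5])

```text
clock: 22.7
tcp_pos: [0.4503, -0.1518, 0.1345]
orientation: [-3.117, 0.387, 0.002]
contact_force: [-7.6, 2.7, -1.0]
grip_width: 0.0094
```

```bash
python3 - <<'E'
from fit import *
yaw=-.2454; X=np.array([np.cos(yaw),np.sin(yaw)]);Y=np.array([-X[1],X[0]]); H=np.array([.4443,-.1495])+.165*X
for n in("side","top"):
    im,d=grab_frame(n); np.savez(f"pics/{n}10.npz",im=im,d=d)
    P=cloud(n,d); rx=(P[...,:2]-H)@X; ry=(P[...,:2]-H)@Y
    A=np.array([(a+.01,np.nanmedian(P[(rx>a)&(rx<a+.02)&(ry>.075)&(ry<.095)&(P[...,2]>.085)&(P[...,2]<.18)][:,2])) for a in np.arange(-.18,-.01,.02)])
    print(n,"angle",np.arctan(-np.polyfit(A[:,0],A[:,1],1)[0]))
o=get_obs(); print({k:np.round(o[k],3) for k in("clock","tcp_pos","contact_force","qvel","grip_width")})
print("sleeve",cyl("side","pics/side10.npz",[.5246,.2388],.015,.02,.056,gmin=90,rad=.02))
for n in("side","top"):
    a=np.load(f"pics/{n}0.npz")['im'].astype(int);b=np.load(f"pics/{n}10.npz")['im'].astype(int)
    for nm,p in(("pot",[.77,.01,.0]),("tape",[.73,-.18,.01]),("parts",[.75,.18,.02])):
        u,v=map(int,proj(n,p)); s=np.s_[max(v-20,0):v+20,u-25:u+25]; print(n,nm,(u,v),np.abs(a[s]-b[s]).mean().round(2))
E
```

```text
side angle 0.11932275479281605
top angle 0.11510698007182449
{'clock': np.float64(22.8), 'tcp_pos': array([ 0.45 , -0.152,  0.134]), 'contact_force': array([-7.051,  3.703, -1.271]), 'qvel': array([ 0.001, -0.   , -0.001, -0.001,  0.001,  0.002, -0.001]), 'grip_width': np.float64(0.009)}
sleeve (array([0.5241, 0.2382]), 170, np.float64(0.001))
side pot (190, 262) 5.98
side tape (239, 203) 6.65
side parts (162, 322) 6.1
top pot (300, 149) 8.01
top tape (381, 165) 9.01
top parts (226, 155) 7.59
```

The lid is steady at about 0.117 rad with the handle gripped, the sleeve is seated, and the force and pose are constant. I'm handing in.

```bash
python3 -c "
from bench import *
print(hand_in()); print(get_obs()['clock'])"
```

```text
the job is handed in; nothing more can be done
None
the job is handed in; nothing more can be done
```

I slid the aluminium sleeve fully down over the slim pin and let go of it. Then I broke the lid's seal and raised the lid, and the job was handed in at 22.8 s with the handle still gripped. `hand_in()` gives no verdict, so these are my own last checks:

- **Sleeve:** It sits on the slim pin of the larger stand, with its top at about 60 mm, as expected for a sleeve seated on the plate. The fit from the side camera put its centre within 1 mm of the pin, and nothing was touching it.
- **Seal and lid:** The seal broke at about 20 N. In the last check the lid stood at 0.119 rad from the side camera and 0.115 rad from the top camera, against a target of 0.123. The pose did not change over the last two seconds.
- **Grip:** The fingers closed to 9 mm on the 12 mm bar with an 80 N squeeze. About 8 N of sideways strain stayed at the wrist, and easing the tool back 0.5 mm barely changed it.
- **Disagreement:** My first fit of the lid angle gave 0.086 rad. I set it aside as biased, probably by points from the tub's edge, because measuring the lid's height strip by strip in both cameras gave 0.113 to 0.12.
- **Bystanders:** In the camera pictures nothing had visibly moved. My before/after picture-difference numbers were inconclusive, as I had no noise level to compare them with and did not include the screwdriver.

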